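# Press the sprung tub lids home and turn the batch leaf to green

### The arm

A 6-joint arm with a two-finger parallel gripper is mounted at the origin on the work surface. World frame = base frame: x ahead of the robot, y to its left, z up, the work surface at z = 0. Lengths are in m, angles in rad, forces in N, time in s.
With the tool pointing down it reaches from about 0.3 to 0.85 m from the base axis. Payload 4.2 kg.
Tool frame: the origin (TCP) lies midway between the tips of the shut fingers; the grasp point (between the pads) lies 19 mm behind it; y points along the fingers, z is the direction in which the jaws open and shut, and the axes are right-handed (so a half turn about y gives the same grasp; the last joint's range is limited). The gripper opens to 91 mm and grips with 3 to 60 N. Pads are 32 mm wide; open, the fingers measure 118 mm over their backs; the gripper's body (76 mm by 178 mm) begins 60 mm behind the grasp point.
Start: joints at [1.164, 0.32, 1.565, -0, 1.257, -0.02], TCP at [0.217, 0.533, 0.214] pointing down, gripper open.
Joint ranges: [-3.11, 3.11], [-0.84, 2.01], [0.21, 2.61], [-1.34, 4.49], [0.05, 2.63], [-2.56, 2.56]. Speed limits (rad/s): [2.57, 2.57, 3.14, 3.14, 3.14, 3.14].

### API

Orientations are given as a rotation vector (axis times angle).
In Python, from station import state, get_image, camera_model, sign_off gives the robot as it stands. The module is installed in compiled form; this text tells all that it offers.
- The arm moves only by the shell command python3 -m handwheel 'ROWS' [FORCE]. ROWS is text: rows parted by semicolons, each of 5 numbers parted by spaces: the shift along the tool's x, y, z in mm, then the turn about the tool's y in degrees, then the closure in counts, from 0 (fully open) to 255 (shut). A call has 1 to 20 rows; each row shifts and turns the commanded pose from where the row before left it, along the tool's axes as they then stand; what a row does not reach is not made up. A row lasts 1/8 s, in which the tool goes at most 62.5 mm and 10.7 degrees, less where a joint would pass 70% of its speed; a pose out of reach is approached as far as the arm can. A call with a gripper value outside its range is refused whole. The fingers move at their own pace and stop on an object; FORCE is the grip in N (left out, the last holds). Time passes only in rows, so rows that do not move let the fingers close. It gives the time, the measured TCP pose, the force and the opening at its end, in the units of the state.
- state(): the state, without advancing time (a new reading comes with each control period).
- get_image(name): name is "scene" or "top" or "wrist"; returns the picture (384x512x3 uint8, red, green, blue); there is no depth.
- camera_model(name): a dict with "mtx" (3x3 intrinsics, pixels), "pose" (4x4, takes a point from camera to world coordinates); the wrist camera has in their place "T_tool_cam" (4x4, takes a point from camera to tool coordinates, whose origin is the TCP and whose axes are the tool frame's). Camera axes: x right, y up, looking along -z (the intrinsics and any distortion apply to the point x, -y, -z); pixel columns grow to the right and rows downward; lengths in m; the calibration is good to about 2 mm. A picture is of the moment at which its call begins: read the wrist's pose just before it. camera_model takes no time and is no camera call.
- sign_off(): hands the job in, once; it reports no verdict.
The state is a dict: "time": time; "q": joint angles; "qvel": joint speeds; "effort": joint torques, N m; "position": TCP position; "tcp_rot": TCP orientation; "wrist_force": force on the tool from outside, world axes, zero at the start; "torque": the same for the moment, N m; "gripper_width": finger opening in m.
Only numpy, scipy, OpenCV 4.12 (cv2) and the standard library are available. Lean on these libraries where they do the work, as an engineer would, in place of code of your own. Each camera call takes 0.05 s, during which the arm holds its last target.

### The job

Some of the tubs in the black tray have a lid whose tab side has sprung up: press those lids down until they are fully home all round, without crushing the tubs, tipping them or lifting them from their places. Then turn the binder's stiff leaf over the rings so that it lies flat with its green face up, marking the batch as checked. Leave the jar, the carton and the spare lids where they are.

Things in the scene. Friction and masses are not known exactly. Their poses are not given: they have to be found in the camera images.
- tub_1: loose round white tub, full, 0.5 kg, 98 mm across, 68 mm high, with a blue push-fit lid; stands upright in the tray. A red sealing ring at its mouth shows where the lid is proud. Origin: centre of its underside. +x axis points to the lid's yellow pull tab
- lid_1 (a joint): how far the tab side of tub_1's lid stands up: angle in rad, 0 = fully home all round, positive = tab side proud (0.1 is 10 mm up at the rim). The lid (106 mm disc, 12 mm thick) pivots on its rim opposite the tab; it is stiff and stays where it is left. About 8 N pressed down on its mark moves it; pressing nearer the pivot needs far more
- lid_1_mark (a point): yellow mark on the top face of tub_1's lid, beside the tab and 40 mm from the lid's centre: where to press. With the lid home it lies 85 mm above the table (80 mm above the tub's origin, 40 mm out along the tub's +x)
- tub_2: loose round white tub, full, 0.5 kg, 98 mm across, 68 mm high, with a blue push-fit lid; stands upright in the tray. A red sealing ring at its mouth shows where the lid is proud. Origin: centre of its underside. +x axis points to the lid's yellow pull tab
- lid_2 (a joint): how far the tab side of tub_2's lid stands up: angle in rad, 0 = fully home all round, positive = tab side proud (0.1 is 10 mm up at the rim). The lid (106 mm disc, 12 mm thick) pivots on its rim opposite the tab; it is stiff and stays where it is left. About 8 N pressed down on its mark moves it; pressing nearer the pivot needs far more
- lid_2_mark (a point): yellow mark on the top face of tub_2's lid, beside the tab and 40 mm from the lid's centre: where to press. With the lid home it lies 85 mm above the table (80 mm above the tub's origin, 40 mm out along the tub's +x)
- tub_3: loose round white tub, full, 0.5 kg, 98 mm across, 68 mm high, with a blue push-fit lid; stands upright in the tray. A red sealing ring at its mouth shows where the lid is proud. Origin: centre of its underside. +x axis points to the lid's yellow pull tab
- lid_3 (a joint): how far the tab side of tub_3's lid stands up: angle in rad, 0 = fully home all round, positive = tab side proud (0.1 is 10 mm up at the rim). The lid (106 mm disc, 12 mm thick) pivots on its rim opposite the tab; it is stiff and stays where it is left. About 8 N pressed down on its mark moves it; pressing nearer the pivot needs far more
- lid_3_mark (a point): yellow mark on the top face of tub_3's lid, beside the tab and 40 mm from the lid's centre: where to press. With the lid home it lies 85 mm above the table (80 mm above the tub's origin, 40 mm out along the tub's +x)
- tray: black open tray fixed to the table, 150 x 410 mm (x, y), walls 45 mm high and 5 mm thick, floor 5 mm; the three tubs stand in a row along its y. Origin: centre of its underside
- binder: black ring binder lying open, fixed to the table: cover 130 x 180 mm (x, y), white page stacks 34 mm high on both sides (each 100 x 58 mm, 16 to 74 mm off the ring axis); two steel ring arcs of 18 mm radius at x = +-30 mm, up to 54 mm high. Origin: centre of its underside; x axis along the ring axis
- binder_axis (a point): middle of the ring axis about which the leaf turns, 38 mm above the table; the axis runs along the binder's x
- leaf (a joint): angle of the stiff leaf about the ring axis, rad: 0 = lying on the binder's +y pages with its red face up, pi/2 = upright, pi = lying on the -y pages with its green face up. Slight friction: it stays where it is left, so it must be carried all the way over
- leaf_tongue (a point): grip point, mid-thickness, on the tongue 108 mm from the ring axis. Leaf 4 mm thick, 80 mm wide (along the axis) to 75 mm from the axis; then a tongue 36 mm wide to 125 mm, overhanging pages and cover, only the table below. Pinch it across the 36 mm (fingers closing along the binder's x) and carry it in an arc: it pivots between the fingers. Red on top at first, green beneath
- jar: bystander: amber glass jar, green cap, 64 mm across, 95 mm high; origin under its centre
- carton: bystander: cardboard carton 70 x 100 x 50 mm; origin under its centre
- spare_lids: bystander: stack of three spare blue lids, 106 mm across, 35 mm high; origin under its centre

How it is judged:
On the way, in this order (a step that is already met when the one before it is completed fails the run):
1. every lid is fully home, with the leaf not yet turned (value of joint each of lid_1, lid_2, lid_3 below 0.025 rad and value of joint leaf below 1.2 rad), for 0.2 s.
2. the leaf lies over with its green face up (value of joint leaf above 2.9 rad), for 0.2 s.
At the end, for the whole second after the job is handed in: All three lids home (under 0.025 rad), leaf at rest past 2.9 rad with green up, tubs at rest, upright (0.1 rad) and within 50 mm of their starts, jar, carton and spare lids upright (0.15 rad) and within 40 mm of their starts (value of joint each of lid_1, lid_2, lid_3 below 0.025 rad and value of joint leaf above 2.9 rad and velocity of joint leaf below 0.1 rad/s and angle between each of tub_1, tub_2, tub_3's own z axis and vertical below 0.1 rad and distance of each of tub_1, tub_2, tub_3 from where it was at the start of the episode below 0.05 m and linear speed of each of tub_1, tub_2, tub_3 below 0.02 m/s and distance of each of jar, carton, spare_lids from where it was at the start of the episode below 0.04 m and angle between each of jar, carton, spare_lids's own z axis and vertical below 0.15 rad); the robot touches nothing.
It fails at once if a tub is crushed: more than 60 N from the robot on a lid or tub (contact force between any of the fingers, the arm and tub_1 above 60 N or contact force between any of the fingers, the arm and tub_2 above 60 N or contact force between any of the fingers, the arm and tub_3 above 60 N).
It fails at once if a tub is tipped over (more than 0.5 rad) (angle between any of tub_1, tub_2, tub_3's own z axis and vertical above 0.5 rad).
It fails at once if a tub is lifted more than 40 mm (height (world z) of any of tub_1, tub_2, tub_3 above 0.045 m).
It fails at once if the jar, the carton or the spare lids are moved more than 40 mm (distance of any of jar, carton, spare_lids from where it was at the start of the episode above 0.04 m).
It also fails if it takes over 67 s, if anything falls off the work surface, if the arm or the gripper's body presses on something with over 40 N, if the wrist force passes 120 N, or if a joint passes its speed limit or range.

## Working session

There is one attempt and no reset: what is moved stays moved. The work goes in short steps, Python scripts to look and compute and a shell command to move; the robot and the scene stay as the last step left them, time stands still between calls to the robot, and variables do not carry over. Pictures are saved under pics/ and viewed, and the job is handed in when it is done.

```bash
mkdir -p pics; ls
cat > h.py <<'E'
import numpy as np, cv2
from station import *
from scipy.spatial.transform import Rotation as R
def save(name,fn,crop=None,scale=1):
    im=get_image(name)
    np.save('pics/'+fn+'.npy',im)
    cv2.imwrite('pics/'+fn+'.png',im[...,::-1])
def cropf(fn,out,x0,y0,x1,y1,s):
    im=np.load('pics/'+fn+'.npy')[y0:y1,x0:x1]
    cv2.imwrite('pics/'+out+'.png',cv2.resize(im,None,fx=s,fy=s,interpolation=cv2.INTER_CUBIC)[...,::-1])
def ray(cm,u,v):
    dist=cm.get('dist',cm.get('distortion'))
    p=cv2.undistortPoints(np.array([[[u,v]]],float),np.array(cm['mtx']),None if dist is None else np.array(dist)).ravel()
    T=np.array(cm['pose']); d=T[:3,:3]@np.array([p[0],-p[1],-1]); return T[:3,3],d
def atz(cm,u,v,z):
    o,d=ray(cm,u,v); return o+d*(z-o[2])/d[2]
def proj(cm,P):
    T=np.linalg.inv(np.array(cm['pose'])); c=T[:3,:3]@np.array(P)+T[:3,3]
    dist=cm.get('dist',cm.get('distortion'))
    q=cv2.projectPoints(np.array([[c[0],-c[1],-c[2]]]),np.zeros(3),np.zeros(3),np.array(cm['mtx']),None if dist is None else np.array(dist))[0]
    return q.ravel()
E
python3 - <<'E'
from h import *
for n in ['scene','top','wrist']: save(n,n+'0'); print(n,camera_model(n))
s=state(); print(s); print(R.from_rotvec(s['tcp_rot']).as_matrix())
E
```

```text
pics
scene {'mtx': array([[378.07188474,   0.        , 263.39302836],
       [  0.        , 378.07188474, 190.77817824],
       [  0.        ,   0.        ,   1.        ]]), 'pose': array([[ 0.70065316, -0.59697704,  0.39077302,  1.04083429],
       [ 0.71348137,  0.58204217, -0.39009132, -0.39517029],
       [ 0.00542918,  0.55212799,  0.83374169,  0.95781901],
       [ 0.        ,  0.        ,  0.        ,  1.        ]])}
top {'mtx': array([[481.58427166,   0.        , 262.00487594],
       [  0.        , 481.58427166, 195.83985695],
       [  0.        ,   0.        ,   1.        ]]), 'pose': array([[ 0.01079053,  0.98068992, -0.19527119,  0.34354502],
       [-0.99983022,  0.01349859,  0.01254273,  0.00728596],
       [ 0.01493641,  0.19510269,  0.98066908,  1.44459493],
       [ 0.        ,  0.        ,  0.        ,  1.        ]])}
wrist {'mtx': array([[312.78185462,   0.        , 253.51044402],
       [  0.        , 312.78185462, 192.31982188],
       [  0.        ,   0.        ,   1.        ]]), 'T_tool_cam': array([[-3.81253506e-04, -9.62157677e-01, -2.72493045e-01,
        -
[... 370 characters left out ...]
       1.25740033e+00, -2.00020972e-02]), 'qvel': array([-0.00044327, -0.001618  , -0.00280833,  0.00057807,  0.00031662,
       -0.0016076 ]), 'effort': array([ 1.18512242e-03, -4.12767291e+01, -2.32156992e+01,  7.28748715e-02,
        4.32005106e-02, -9.72418366e-05]), 'position': array([0.216768  , 0.5321624 , 0.21332886]), 'tcp_rot': array([-1.55071034,  0.3037239 , -0.30330287]), 'wrist_force': array([ 0.45124765, -0.06182615,  0.26962957]), 'torque': array([ 0.01429191,  0.00524369, -0.04168127]), 'gripper_width': 0.09130126123364898}
[[ 9.26116047e-01 -5.10730173e-04  3.77238396e-01]
 [-3.77238741e-01 -1.22053798e-03  9.26115242e-01]
 [-1.25612094e-05 -9.99999125e-01 -1.32302701e-03]]
```

View pics/scene0.png

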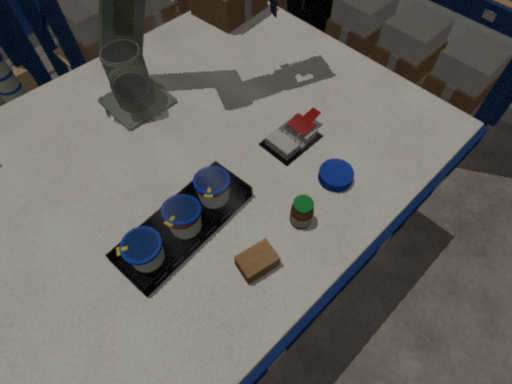

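View pics/top0.png

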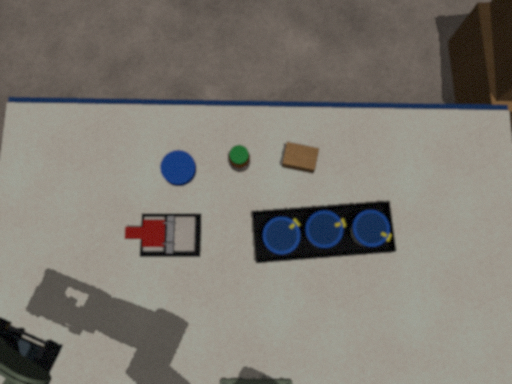

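View pics/wrist0.png

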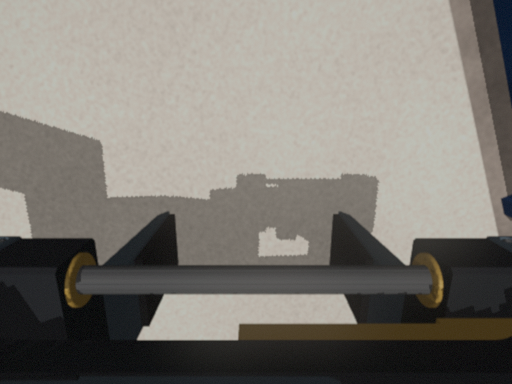

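Run:
```python
from h import *
cropf('top0','t1',245,190,405,270,5)
cropf('top0','t2',115,195,215,270,7)
cropf('scene0','s1',100,150,260,300,4)
```

```text
(no output)
```

View pics/t1.png

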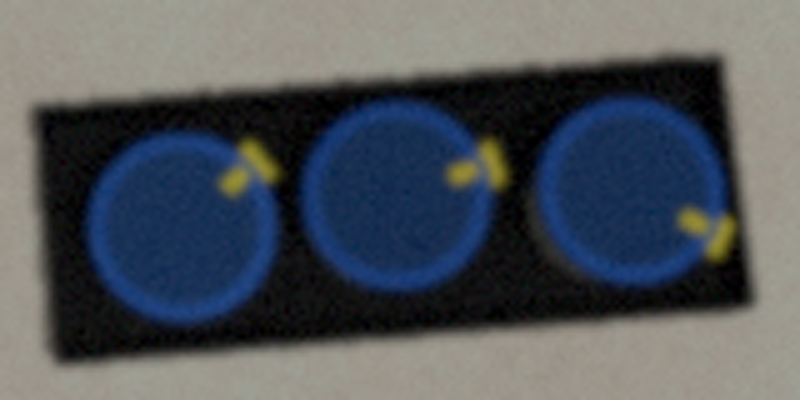

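View pics/t2.png

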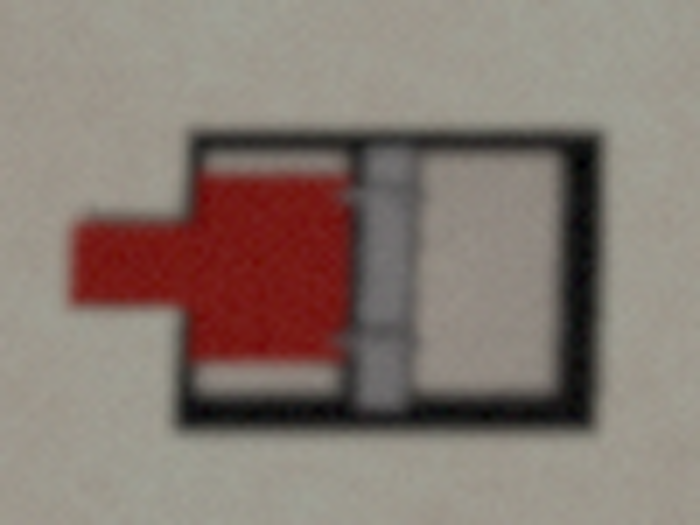

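View pics/s1.png

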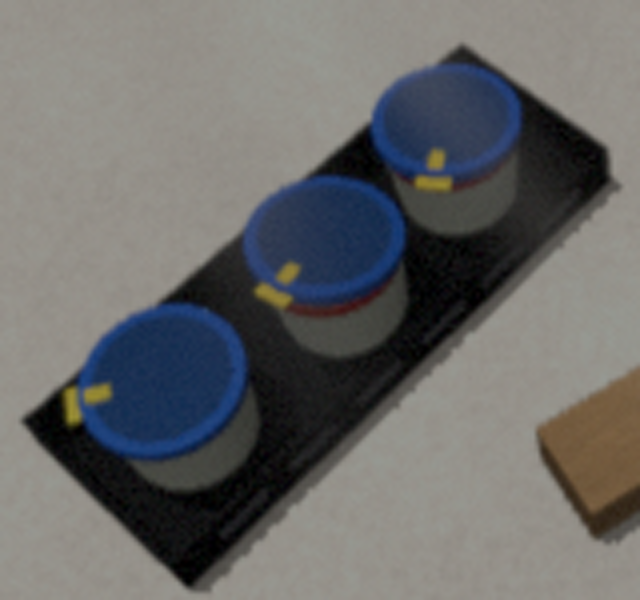

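```bash
cat >> h.py <<'E'
def tri(pt,ps):
    A=[];b=[]
    M=np.zeros((3,3));v=np.zeros(3);L=[]
    for n,(u,w) in (('top',pt),('scene',ps)):
        o,d=ray(camera_model(n),u,w); d=d/np.linalg.norm(d); P=np.eye(3)-np.outer(d,d); M+=P; v+=P@o; L.append((o,P))
    X=np.linalg.solve(M,v); return X,[np.linalg.norm(P@(X-o))*1e3 for o,P in L]
def fc(x,y,x0,y0,s): return (x0+(x+.5)/s-.5, y0+(y+.5)/s-.5)
E
python3 - <<'E'
from h import *
for a,b in (((233,184),(436,158)),((463,175),(289,272)),((692,220),(98,393))):
    X,e=tri(fc(*a,245,190,5),fc(*b,100,150,4)); print('mark',X.round(4),np.round(e,1))
ct=camera_model('top')
for c in ((182,228),(397,196),(632,191)): print('ctr',atz(ct,*fc(*c,245,190,5),.087).round(4))
for c in ((40,108),(720,60),(752,303),(58,360)): print('tray',atz(ct,*fc(*c,245,190,5),.045).round(4))
for c in ((192,133),(602,135),(594,430),(180,430)): print('binder',atz(ct,*fc(*c,115,195,7),.003).round(4))
for c in ((72,220),(72,304),(190,218),(187,305),(205,175),(192,360)): print('leaf',atz(ct,*fc(*c,115,195,7),.038).round(4))
cropf('scene0','s2',240,90,360,180,6)
print(proj(ct,[0.3,0,.0]))
E
```

```text
mark [ 0.5258 -0.0938  0.0916] [0.2 0.2]
mark [ 0.5318 -0.2226  0.0991] [0.4 0.4]
mark [ 0.5094 -0.3569  0.0829] [0.8 0.8]
ctr [ 0.501  -0.0651  0.087 ]
ctr [ 0.5208 -0.1873  0.087 ]
ctr [ 0.5254 -0.3214  0.087 ]
tray [0.5757 0.0166 0.045 ]
tray [ 0.61   -0.3866  0.045 ]
tray [ 0.4663 -0.3994  0.045 ]
tray [0.4286 0.004  0.045 ]
binder [0.571  0.3505 0.003 ]
binder [0.5725 0.174  0.003 ]
binder [0.4457 0.1729 0.003 ]
binder [0.4436 0.3481 0.003 ]
leaf [0.528  0.3901 0.038 ]
leaf [0.4928 0.3877 0.038 ]
leaf [0.5295 0.3409 0.038 ]
leaf [0.493 0.34  0.038]
leaf [0.5477 0.3357 0.038 ]
leaf [0.4702 0.3366 0.038 ]
[256.95661517 306.85988453]
```

View pics/s2.png

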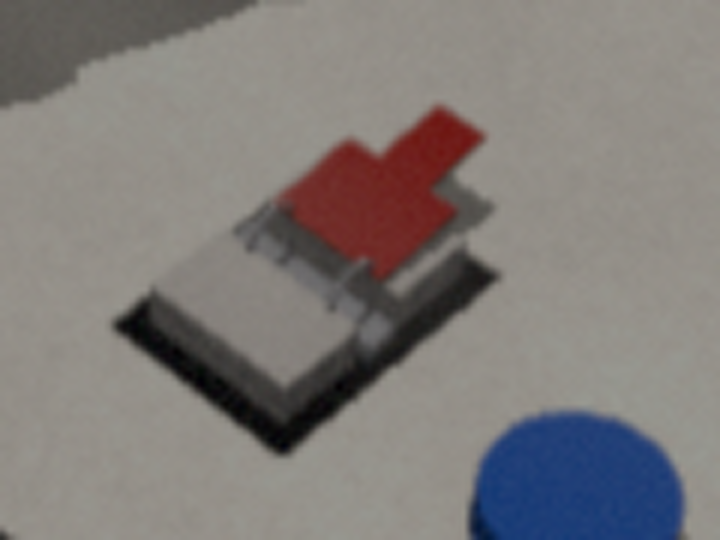

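```bash
python3 -m handwheel '0 0 0 9.7 255; 0 0 0 9.7 255; 0 0 0 9.7 255; 0 0 0 9.7 255; 0 0 0 9.7 255; 0 0 0 9.7 255; 0 0 0 9.7 255; 0 0 0 0 255' 20
python3 -m handwheel '20 0 10 0 255; 50 0 25 0 255; 52 0 26 0 255; 52 0 26 0 255; 52 0 26 0 255; 52 0 26 0 255; 52 0 26 0 255; 52 0 26 0 255; 52 0 26 0 255; 52 0 26 0 255; 52 0 26 0 255; 50 0 25 0 255; 30 0 10 0 255; 8 0 -1 0 255; 0 0 0 0 255; 0 0 0 0 255'
python3 - <<'E'
from h import *
s=state(); print(s['position'],R.from_rotvec(s['tcp_rot']).as_matrix().round(4),s['wrist_force'],s['gripper_width'])
save('wrist','w1')
E
```

```text
time: 1.15
position: [0.2169, 0.5324, 0.2137]
tcp_rot: [-1.21, 1.208, -1.209]
wrist_force: [1.0, 1.2, -0.1]
gripper_width: 0.0143
time: 3.15
position: [0.5185, -0.0928, 0.2141]
tcp_rot: [-1.209, 1.209, -1.209]
wrist_force: [0.2, -0.3, 0.4]
gripper_width: 0.0002
[ 0.51850553 -0.0928419   0.21409199] [[ 3.e-04 -2.e-04  1.e+00]
 [-1.e+00  5.e-04  3.e-04]
 [-5.e-04 -1.e+00 -2.e-04]] [ 0.20732184 -0.2707479   0.42569959] 0.00020541255741456002
```

View pics/w1.png

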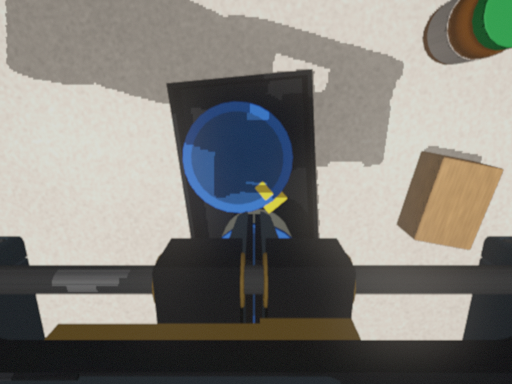

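```bash
cat >> h.py <<'E'
def wcm():
    s=state(); T=np.eye(4); T[:3,:3]=R.from_rotvec(s['tcp_rot']).as_matrix(); T[:3,3]=s['position']
    m=camera_model('wrist'); return dict(mtx=m['mtx'],pose=T@np.array(m['T_tool_cam']))
E
python3 - <<'E'
from h import *
c=wcm()
print(atz(c,265,190,.0916), atz(c,265,190,.088), proj(c,[.5258,-.0938,.0916]))
cropf('w1','w1c',170,60,330,240,4)
E
```

```text
[ 0.52982239 -0.0961801   0.0916    ] [ 0.52995676 -0.09717364  0.088     ] [260.88483355 187.63267337]
```

View pics/w1c.png

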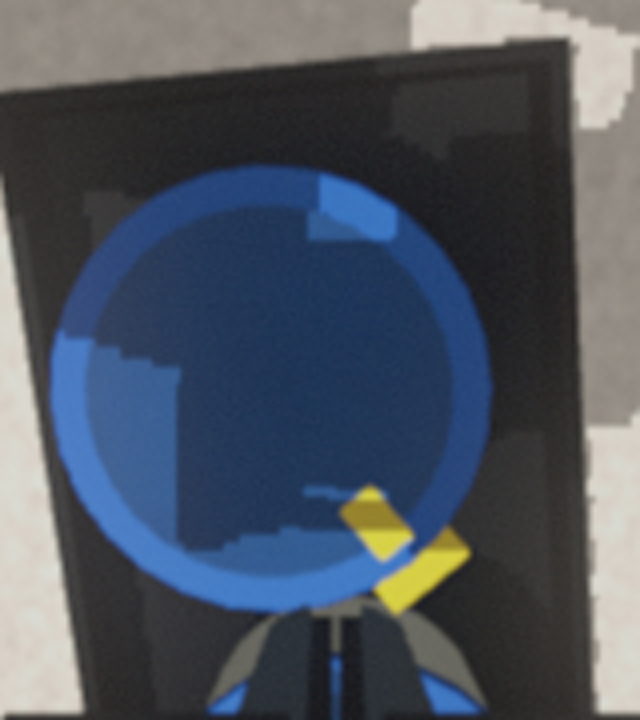

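```bash
python3 -m handwheel '2 20 9 0 255; 0 40 0 0 255; 0 35 0 0 255; 0 15 0 0 255; 0 3 0 0 255; 0 0 0 0 255'
python3 -m handwheel '0 2 0 0 255; 0 2 0 0 255; 0 2 0 0 255; 0 2 0 0 255; 0 0 0 0 255'
python3 - <<'E'
from h import *
print(state()['position'],state()['wrist_force'])
E
```

```text
time: 3.95
position: [0.5291, -0.0957, 0.102]
tcp_rot: [-1.208, 1.208, -1.211]
wrist_force: [-0.0, -0.4, -0.7]
gripper_width: 0.0004
time: 4.58
position: [0.5291, -0.0963, 0.0941]
tcp_rot: [-1.208, 1.208, -1.212]
wrist_force: [-0.2, -0.7, 4.3]
gripper_width: 0.0005
[ 0.52914378 -0.09627258  0.09409574] [-0.17729504 -0.74908991  4.2559394 ]
```

```bash
python3 -m handwheel '0 1.5 0 0 255; 0 1.5 0 0 255; 0 0 0 0 255'
python3 -m handwheel '0 1.5 0 0 255; 0 1.5 0 0 255; 0 0 0 0 255'
python3 -m handwheel '0 1 0 0 255; 0 1 0 0 255; 0 0 0 0 255'
python3 -m handwheel '0 1 0 0 255;  0 0 0 0 255'
```

```text
time: 4.95
position: [0.5294, -0.0966, 0.0913]
tcp_rot: [-1.208, 1.207, -1.212]
wrist_force: [-0.2, -1.6, 5.7]
gripper_width: 0.0004
time: 5.32
position: [0.5296, -0.0968, 0.0884]
tcp_rot: [-1.208, 1.206, -1.213]
wrist_force: [-0.2, -1.8, 5.2]
gripper_width: 0.0003
time: 5.7
position: [0.5297, -0.0969, 0.0865]
tcp_rot: [-1.208, 1.206, -1.213]
wrist_force: [-0.6, -2.8, 5.4]
gripper_width: 0.0005
time: 5.95
position: [0.5298, -0.097, 0.0856]
tcp_rot: [-1.208, 1.206, -1.213]
wrist_force: [0.7, -2.5, 6.5]
gripper_width: 0.0006
```

```bash
python3 -m handwheel '0 1 0 0 255;  0 0 0 0 255'
python3 -m handwheel '0 1 0 0 255;  0 0 0 0 255'
```

```text
time: 6.2
position: [0.5298, -0.097, 0.085]
tcp_rot: [-1.207, 1.205, -1.213]
wrist_force: [-0.6, -3.2, 9.6]
gripper_width: 0.0007
time: 6.45
position: [0.5299, -0.097, 0.0848]
tcp_rot: [-1.207, 1.205, -1.214]
wrist_force: [-2.3, -2.5, 14.1]
gripper_width: 0.0005
```

```bash
python3 -m handwheel '0 1 0 0 255;  0 1 0 0 255; 0 0 0 0 255'
python3 -m handwheel '0 -6 0 0 255;0 -20 0 0 255;0 -40 0 0 255;20 -30 0 0 255;60 0 2 0 255;50 0 2 0 255; 0 0 0 0 255; 0 0 0 0 255'
python3 - <<'E'
from h import *
c=wcm(); s=state(); print(s['position'],s['wrist_force'])
save('wrist','w2')
for n,p in (('m1',[.528,-.095,.085]),('m2',[.5318,-.2226,.0991]),('m2home',[.5318,-.2226,.085])): print(n,proj(c,p))
E
```

```text
time: 6.82
position: [0.5302, -0.097, 0.0843]
tcp_rot: [-1.206, 1.204, -1.214]
wrist_force: [-4.3, -1.4, 24.0]
gripper_width: 0.0005
time: 7.82
position: [0.5317, -0.2253, 0.1754]
tcp_rot: [-1.208, 1.212, -1.209]
wrist_force: [0.8, 1.0, -0.1]
gripper_width: 0.0008
[ 0.53168946 -0.22528097  0.17542294] [ 0.80619444  1.03814911 -0.05791469]
m1 [248.62464578  31.35060857]
m2 [253.78870703 197.87590182]
m2home [253.80992838 193.18089035]
```

View pics/w2.png

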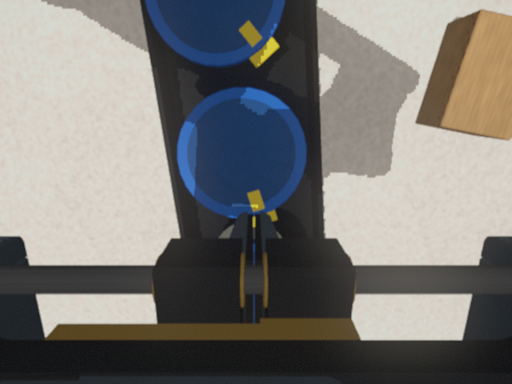

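```bash
python3 -m handwheel '-1 30 1 0 255; 0 30 0 0 255; 0 7 0 0 255; 0 0 0 0 255'
python3 -m handwheel '0 2 0 0 255; 0 2 0 0 255; 0 2 0 0 255; 0 2 0 0 255; 0 2 0 0 255; 0 2 0 0 255; 0 0 0 0 255'
python3 -m handwheel '0 2 0 0 255; 0 2 0 0 255; 0 2 0 0 255; 0 0 0 0 255'
```

```text
time: 8.38
position: [0.5334, -0.224, 0.1092]
tcp_rot: [-1.209, 1.209, -1.209]
wrist_force: [0.4, -0.1, 0.8]
gripper_width: 0.0005
time: 9.25
position: [0.5344, -0.2264, 0.0988]
tcp_rot: [-1.208, 1.205, -1.214]
wrist_force: [-0.5, -3.0, 6.1]
gripper_width: 0.0004
time: 9.75
position: [0.5347, -0.2272, 0.093]
tcp_rot: [-1.209, 1.204, -1.215]
wrist_force: [-0.6, -3.6, 6.4]
gripper_width: 0.0003
```

```bash
python3 -m handwheel '0 2 0 0 255; 0 2 0 0 255; 0 2 0 0 255; 0 1 0 0 255; 0 0 0 0 255'
python3 -m handwheel '0 1 0 0 255; 0 1 0 0 255; 0 0 0 0 255'
```

```text
time: 10.38
position: [0.535, -0.2274, 0.0861]
tcp_rot: [-1.209, 1.203, -1.216]
wrist_force: [-0.3, -5.3, 6.6]
gripper_width: 0.0001
time: 10.75
position: [0.5351, -0.2274, 0.085]
tcp_rot: [-1.209, 1.203, -1.216]
wrist_force: [-2.4, -4.4, 12.3]
gripper_width: 0.0006
```

```bash
python3 -m handwheel '0 1 0 0 255;  0 1 0 0 255; 0 1 0 0 255; 0 0 0 0 255'
python3 -m handwheel '0 -6 0 0 255;0 -20 0 0 255;0 -40 0 0 255;20 -30 0 0 255;60 0 -12 0 255;48 0 -13 0 255; 0 0 0 0 255; 0 0 0 0 255'
python3 - <<'E'
from h import *
c=wcm(); s=state(); print(s['position'],s['wrist_force'])
save('wrist','w3')
print(proj(c,[.5094,-.3569,.085]))
E
```

```text
time: 11.25
position: [0.5352, -0.2274, 0.0844]
tcp_rot: [-1.208, 1.202, -1.217]
wrist_force: [-5.3, -2.8, 23.6]
gripper_width: 0.0007
time: 12.25
position: [0.5078, -0.3522, 0.1746]
tcp_rot: [-1.208, 1.211, -1.209]
wrist_force: [0.4, 0.5, -0.2]
gripper_width: 0.0005
[ 0.5078375  -0.35219472  0.17457176] [ 0.43329517  0.51420134 -0.16887803]
[255.41402786 201.58619055]
```

View pics/w3.png

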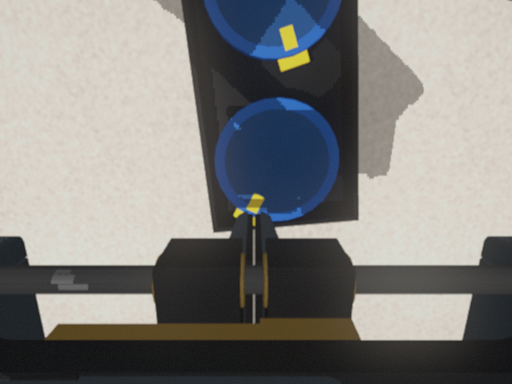

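```bash
python3 -m handwheel '3 30 1 0 255; 0 30 0 0 255; 0 15 0 0 255; 0 5 0 0 255; 0 0 0 0 255'
python3 -m handwheel '0 2 0 0 255; 0 2 0 0 255; 0 2 0 0 255; 0 0 0 0 255'
```

```text
time: 12.92
position: [0.5095, -0.3557, 0.0955]
tcp_rot: [-1.209, 1.209, -1.21]
wrist_force: [-0.4, -0.1, -0.1]
gripper_width: 0.0004
time: 13.42
position: [0.5088, -0.3557, 0.0888]
tcp_rot: [-1.209, 1.21, -1.21]
wrist_force: [0.2, 0.2, -0.0]
gripper_width: 0.0003
```

```bash
python3 -m handwheel '0 1 0 0 255; 0 1 0 0 255; 0 1 0 0 255; 0 1 0 0 255; 0 0 0 0 255'
python3 -m handwheel '0 1 0 0 255; 0 1 0 0 255; 0 0 0 0 255'
```

```text
time: 14.05
position: [0.509, -0.3558, 0.0853]
tcp_rot: [-1.209, 1.21, -1.21]
wrist_force: [-0.8, 0.9, 3.7]
gripper_width: 0.0004
time: 14.42
position: [0.5091, -0.3559, 0.085]
tcp_rot: [-1.208, 1.209, -1.211]
wrist_force: [-3.5, 1.2, 12.0]
gripper_width: 0.0002
```

```bash
python3 -m handwheel '0 -6 0 0 255;0 -30 0 0 255;0 -50 0 0 255;-20 -40 0 0 255;-50 0 0 0 120;-54 0 0 0 70;-54 0 0 0 70;-54 0 0 0 70;-54 0 0 0 70;-54 0 0 0 70;-54 0 0 0 70;-54 0 0 0 70;-54 0 0 0 70;-54 0 0 0 70;-50 0 0 0 70;-30 0 0 0 70;-20 0 0 0 70;0 0 0 0 70; 0 0 0 0 70'
python3 - <<'E'
from h import *
c=wcm(); s=state(); print(s['position'],s['wrist_force'],s['gripper_width'])
save('wrist','w4');save('scene','sc4');save('top','tp4')
print(proj(c,[.510,.372,.040]),proj(c,[.510,.389,.040]))
cropf('sc4','s4c',100,150,260,300,4)
cropf('tp4','t4c',115,180,405,270,2)
E
```

```text
time: 16.8
position: [0.5097, 0.2991, 0.2089]
tcp_rot: [-1.209, 1.21, -1.211]
wrist_force: [-0.4, -0.2, 1.2]
gripper_width: 0.0664
[0.50969126 0.29908893 0.20885974] [-0.41219557 -0.24324492  1.21114635] 0.0663557174524283
[253.89567684 107.92630328] [253.87749961  90.89247672]
```

View pics/w4.png

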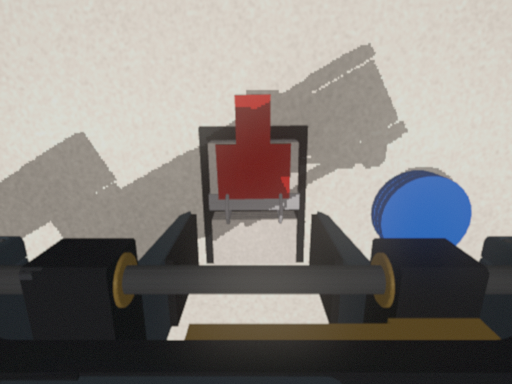

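View pics/s4c.png

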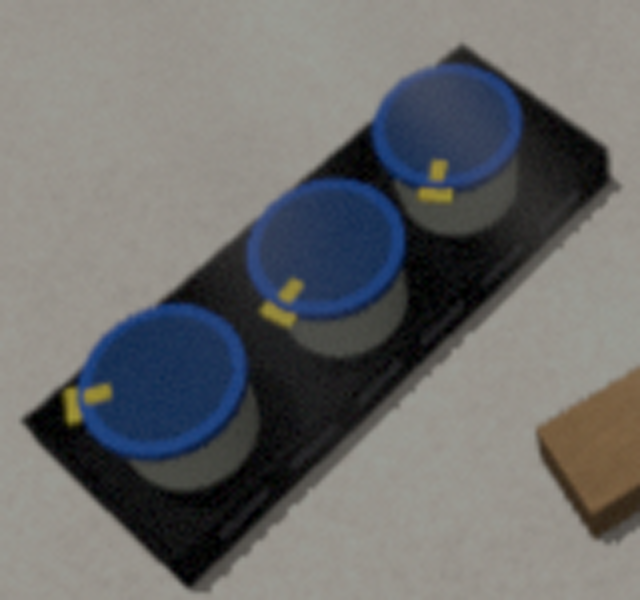

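Run:
```python
from h import *
c=wcm()
print('tip',atz(c,253,96,.040))
print('cover',atz(c,200,127,.003),atz(c,307,127,.003))
cropf('w4','w4c',190,80,320,220,4)
```

```text
tip [0.50934518 0.38402936 0.04      ]
cover [0.44646096 0.34990472 0.003     ] [0.57301803 0.34964112 0.003     ]
```

View pics/w4c.png

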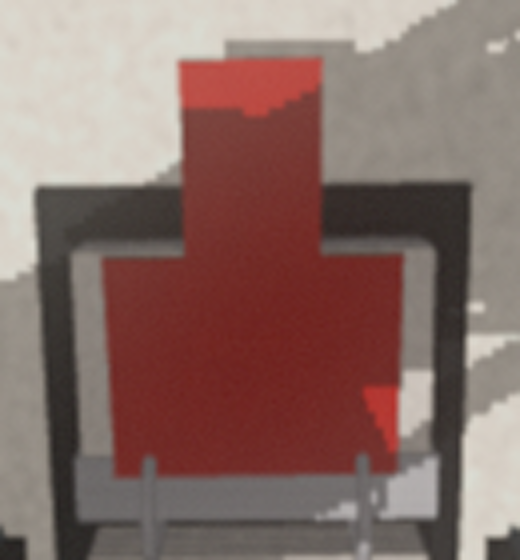

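```bash
python3 -m handwheel '-40 0 0 0 70;-30 0 0 0 70;0 40 0 0 70;0 50 0 0 70;0 40 0 0 70;0 30 0 0 70;0 20 0 0 70;0 7 0 0 70;0 0 0 0 70;0 0 0 0 70'
python3 - <<'E'
from h import *
s=state(); print(s['position'],s['wrist_force'],s['gripper_width'])
save('wrist','w5')
E
```

```text
time: 18.2
position: [0.5105, 0.3706, 0.0231]
tcp_rot: [-1.206, 1.21, -1.21]
wrist_force: [0.1, -0.2, 0.3]
gripper_width: 0.0663
[0.51048959 0.37056236 0.02314627] [ 0.07663346 -0.15245045  0.28740298] 0.0662517042336958
```

View pics/w5.png

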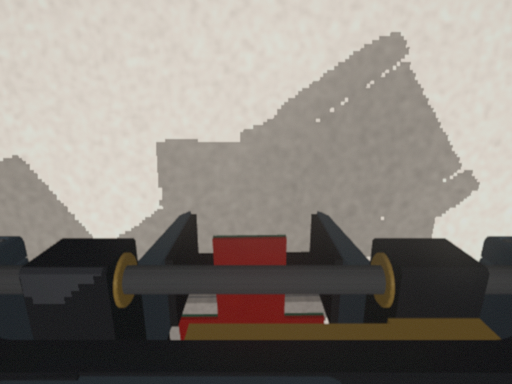

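```bash
python3 -m handwheel '0 3 0 0 70; 0 0 0 0 255;0 0 0 0 255;0 0 0 0 255;0 0 0 0 255;0 0 0 0 255' 15
python3 - <<'E'
import numpy as np
# arc from theta0 to pi, radius .108 ; rows
r=108; th=np.radians(np.linspace(0,180,19))
p=np.c_[r*np.cos(th),r*np.sin(th)]; d=np.diff(p,axis=0)
print('; '.join(f'{-a:.1f} {-b:.1f}' for a,b in d))
E
```

```text
time: 19.0
position: [0.5087, 0.3703, 0.0188]
tcp_rot: [-1.21, 1.211, -1.209]
wrist_force: [-4.5, 1.5, -0.1]
gripper_width: 0.0361
1.6 -18.8; 4.9 -18.2; 8.0 -17.1; 10.8 -15.4; 13.3 -13.3; 15.4 -10.8; 17.1 -8.0; 18.2 -4.9; 18.8 -1.6; 18.8 1.6; 18.2 4.9; 17.1 8.0; 15.4 10.8; 13.3 13.3; 10.8 15.4; 8.0 17.1; 4.9 18.2; 1.6 18.8
```

```bash
python3 -m handwheel '2 -19 0 0 255; 5 -18 0 0 255; 8 -17 0 0 255; 11 -15 0 0 255; 0 0 0 0 255'
python3 - <<'E'
from h import *
save('wrist','w6')
E
```

```text
time: 19.62
position: [0.5091, 0.3413, 0.0892]
tcp_rot: [-1.212, 1.21, -1.212]
wrist_force: [-4.0, -4.3, -3.3]
gripper_width: 0.0355
```

View pics/w6.png

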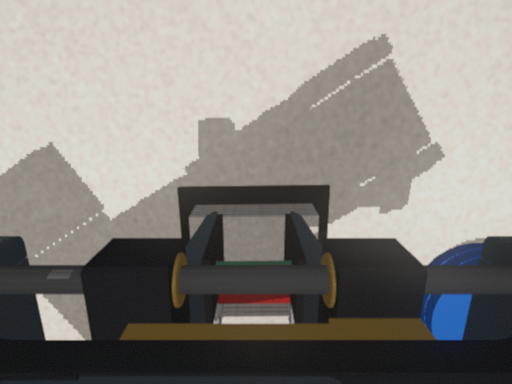

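The tongue (about 253,295) is in the grip and the leaf is rising, so I continue the arc.

```bash
python3 -m handwheel '13 -13 0 0 255; 16 -11 0 0 255; 17 -8 0 0 255; 18 -5 0 0 255; 19 -2 0 0 255; 19 2 0 0 255; 18 5 0 0 255; 17 8 0 0 255; 16 11 0 0 255; 13 13 0 0 255; 0 0 0 0 255'
python3 - <<'E'
from h import *
save('wrist','w7');save('scene','sc7'); cropf('sc7','s7c',220,70,380,190,5)
E
```

```text
time: 21.05
position: [0.5105, 0.1769, 0.0871]
tcp_rot: [-1.209, 1.208, -1.211]
wrist_force: [2.8, 0.9, -2.3]
gripper_width: 0.0359
```

View pics/s7c.png

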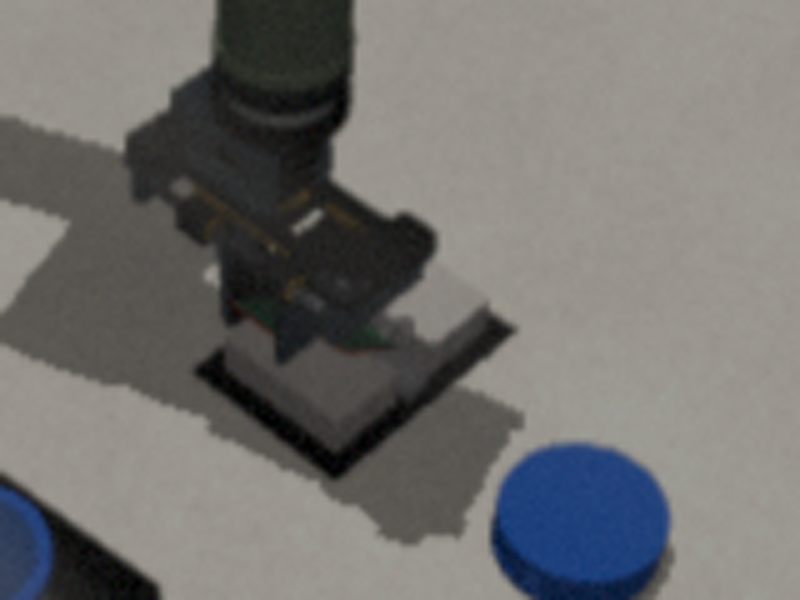

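View pics/w7.png

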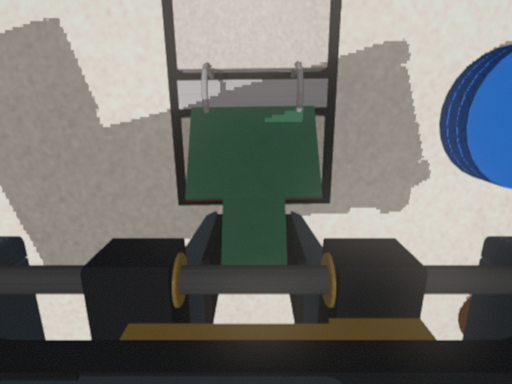

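```bash
python3 -m handwheel '10 15 0 0 255; 8 17 0 0 255; 5 18 0 0 255; 1 16 0 0 255; 0 1 0 0 255; 0 0 0 0 255;0 0 0 0 255'
python3 - <<'E'
from h import *
save('wrist','w8')
E
```

```text
time: 22.02
position: [0.5108, 0.1546, 0.0217]
tcp_rot: [-1.206, 1.208, -1.211]
wrist_force: [3.2, 0.8, 2.8]
gripper_width: 0.0358
```

View pics/w8.png

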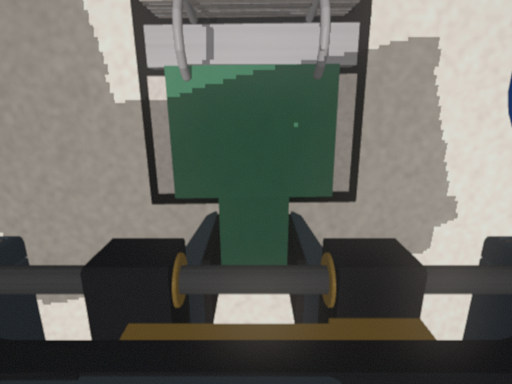

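```bash
python3 -m handwheel '0 1.5 0 0 255; 0 1.5 0 0 255; 0 0 0 0 255; 0 0 0 0 70; 0 0 0 0 70; 0 0 0 0 70; 0 0 0 0 70; 0 0 0 0 70'
python3 -m handwheel '0 -10 0 0 70;0 -20 0 0 70; 0 -40 0 0 70; 0 -50 0 0 70; 0 -50 0 0 70;30 0 -20 0 70; 50 0 -40 0 70; 50 0 -40 0 70; 50 0 -40 0 70;  0 0 0 0 70;0 0 0 0 70'
python3 - <<'E'
from h import *
save('wrist','w9');save('scene','sc9');save('top','tp9')
s=state(); print(s['position'],s['wrist_force'],s['qvel'].round(3))
E
```

```text
time: 23.08
position: [0.5093, 0.1542, 0.0177]
tcp_rot: [-1.209, 1.21, -1.21]
wrist_force: [-0.3, 0.4, 0.0]
gripper_width: 0.066
time: 24.45
position: [0.3728, -0.0221, 0.1887]
tcp_rot: [-1.206, 1.209, -1.212]
wrist_force: [0.1, 0.0, -0.4]
gripper_width: 0.066
[ 0.37310254 -0.02129382  0.18814338] [0.15844913 0.49329232 0.72621921] [ 0.005  0.005  0.004 -0.001  0.001 -0.001]
```

View pics/tp9.png

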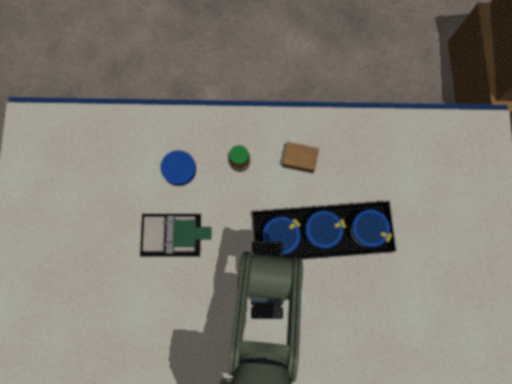

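View pics/sc9.png

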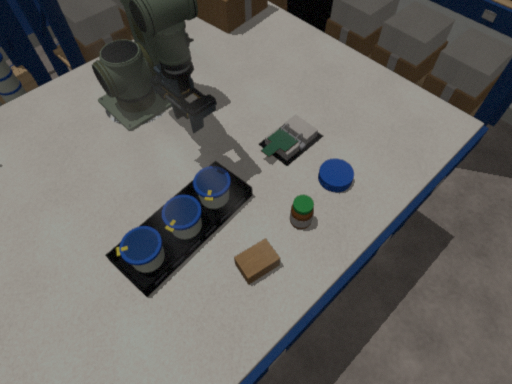

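View pics/w9.png

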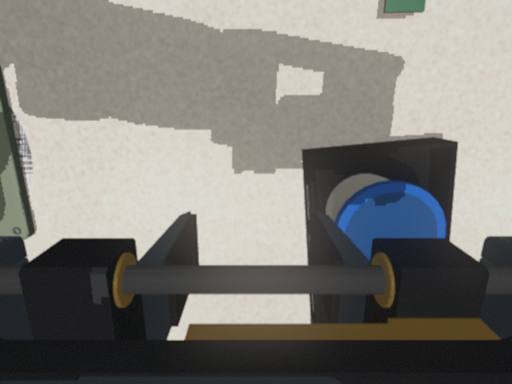

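Run:
```python
from h import *
cropf('sc9','s9a',100,150,260,300,4); cropf('sc9','s9b',240,90,360,180,6); cropf('tp9','t9',115,195,405,270,2.7)
```

```text
(no output)
```

View pics/s9a.png

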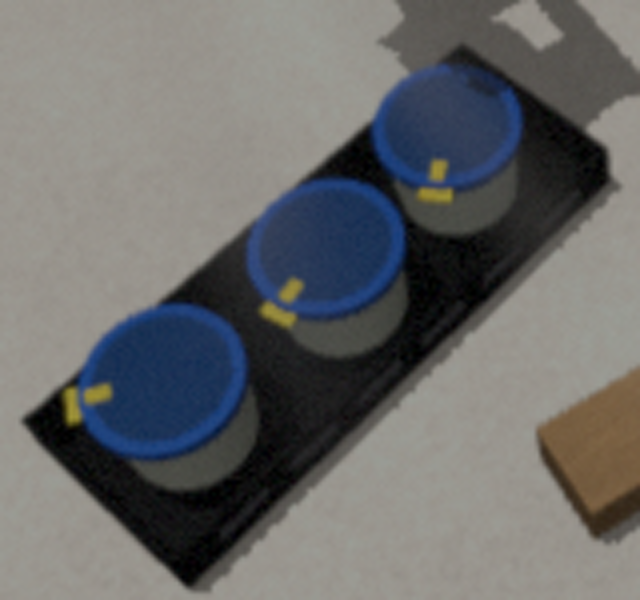

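View pics/s9b.png

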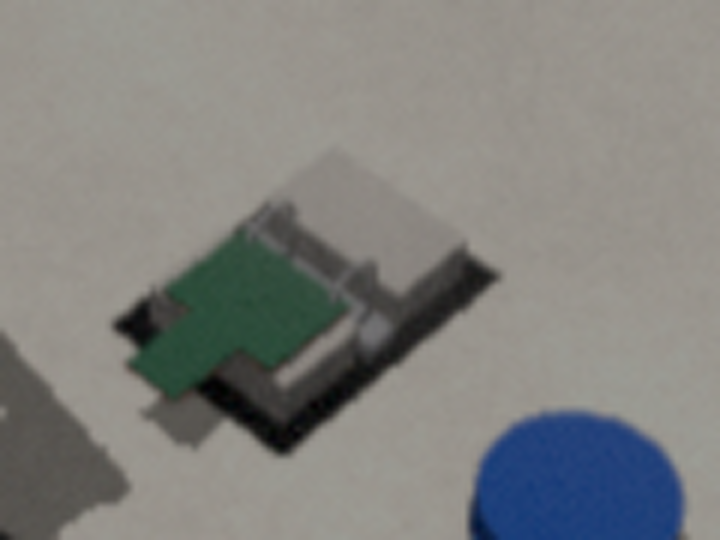

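View pics/t9.png

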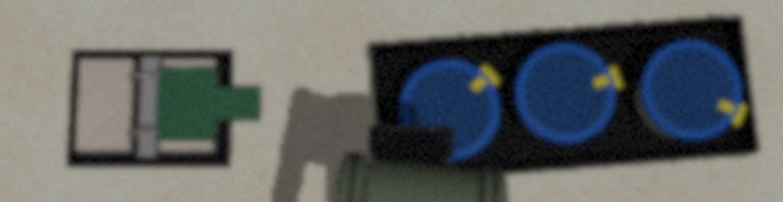

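Run:
```python
from h import *
for n,a,b in (('tip',(260,102),(154,379)),):
    print(n,tri(fc(*a,115,195,2.7),fc(*b,240,90,6)))
for a,b in (((482,85),(438,169)),((604,83),(291,291)),((728,106),(98,393))):
    print(tri(fc(*a,115,195,2.7),fc(*b,100,150,4))[0])
```

```text
tip (array([0.51241928, 0.13799023, 0.03921985]), [np.float64(0.6346530647253792), np.float64(0.63465306472551)])
[ 0.52853019 -0.09818792  0.08462655]
[ 0.53268333 -0.22787639  0.08068075]
[ 0.50904021 -0.35863529  0.0838169 ]
```

The leaf tip is at 39 mm, so the leaf lies flat. The marks measure 81–85 mm high against 85 mm home. Handing in.

```bash
python3 -c "
from station import *
print(sign_off())"
```

```text
the job is handed in; nothing more can be done
None
```

I pressed down the two sprung lids, then turned the binder's leaf over the rings, and handed the job in at about 24.6 s of the 67 s allowed. I was given no verdict.

- **Lids:** The marks on tubs 1 and 2 first stood about 7 mm and 14 mm proud. I pressed both until they stopped yielding at about 85 mm, with no more than about 24 N read at the wrist. Tub 3 already looked home, and a 12 N test press on its mark did not move it.
- **After pressing:** The red rings on tubs 1 and 2 no longer show. I did not see tub 3's tab side, so the press is my only check there. The last measured mark heights were about 85, 81 and 84 mm against 85 mm expected. I take the 81 mm on tub 2 as a pixel-reading error, because the press itself stopped at 85 mm.
- **Leaf:** It lies flat on the -y pages with its green face up. I measured its tip at about 39 mm, which fits a flat leaf.
- **Everything else:** The tubs stand upright in the tray. By eye, the jar, carton and spare lids had not moved in the final pictures. The arm was clear of everything at hand-in.

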